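# Set up the funnel stand over the bottle

## Robot

A 6-joint arm with a two-finger parallel gripper is mounted at the origin on the work surface. World frame = base frame: x ahead of the robot, y to its left, z up, the work surface at z = 0. Lengths are in mm, angles in rad, forces in N, time in s.
With the tool pointing down it reaches from about 300 to 875 mm from the base axis. Payload 6.4 kg.
Tool frame: the origin (TCP) lies at the very end of the fingers, on their centre line; the grasp point (between the pads) lies 19 mm behind it (env.tcp_to_grasp is the distance from the TCP to the grasp point, in mm); z points along the fingers, y is the line along which they close (so a half turn about z gives the same grasp; the last joint's range is limited). The gripper opens to 85 mm and grips with 20 to 120 N. Pads are 22 mm wide; open, the fingers measure 114 mm over their backs; the gripper's body (76 mm by 85 mm) begins 54 mm behind the grasp point. The pads swing forward as they close: fully open they stand 13 mm farther back than shut.
Start: joints at [1.124, 0.181, 1.607, -0, 1.354, -0.206], TCP at [137.113, 558.427, 231.288] pointing down, gripper open.
Joint ranges: [-2.99, 2.99], [-0.89, 2.07], [0.3, 2.58], [-1.14, 4.28], [0, 2.63], [-3.12, 3.12]. Speed limits (rad/s): [2.57, 2.57, 3.01, 3.14, 3.14, 3.14].

## Interface

Orientations are given as a 3x3 rotation matrix whose columns are the frame's x, y, z axes.
In Python, from bench import env, vision gives the robot as it stands.
- The arm moves only by the tool drive_tool, never from a script. Its arguments are lists of equal length, an entry for each row: "claw": the gripper's target within -1 to 1 (shut at 1, half-way at 0, fully open at -1); "delta_pos": the shift along the tool's x, y, z in cm, a list of three; "turn": the turn, a rotation vector about the tool's x, y, z in rad, a list of three. A call has 1 to 12 rows; each row is the pose to reach, as a shift and turn from the pose commanded when the call began, along the tool's axes at that moment; what a row does not reach only later rows make up. A row lasts 1/10 s, in which the tool goes at most 50 mm and 8.59 degrees, less where a joint would pass 70% of its speed; a pose out of reach is approached as far as the arm can. A call with a gripper value outside its range is refused whole. The fingers move at their own pace and stop on an object; "newtons" is the grip in N (left out, the last holds). Time passes only in rows, so rows that repeat a pose let the fingers close. It gives the time, the measured TCP pose, the force, the opening and the grip force at its end, in the units of the state.
- env.get_obs(): the state, without advancing time (a new reading comes with each control period).
- vision.snapshot(name): name is "scene" or "top" or "wrist"; returns a dict with "image" (420x560x3 uint8, blue, green, red), "intrinsics" (3x3 intrinsics, pixels), "world_from_camera" (4x4, takes a point from camera to world coordinates); the wrist camera has in their place "hand_eye" (4x4, takes a point from camera to tool coordinates, whose origin is the TCP and whose axes are the flange's). Camera axes: x right, y up, looking along -z (the intrinsics and any distortion apply to the point x, -y, -z); pixel columns grow to the right and rows downward; lengths in mm; the calibration is good to about 2 mm. The wrist camera is an equidistant fisheye: a pixel r from the principal point sees the ray r / f radians off the axis. A picture is of the moment at which its call begins: read the wrist's pose just before it. There is no depth.
- env.close_job(): hands the job in; it is judged then, once.
The state is a dict: "time_s": time; "joints": joint angles; "qd": joint speeds; "joint_torque": joint torques, N m; "ee_pos": TCP position; "tool_rot": TCP orientation; "wrist_force": force on the tool from outside, world axes, zero at the start; "ft_torque": the same for the moment, N m; "opening": opening from 0.0 (shut) to 1.0 (fully open); "grip_force": force on a finger pad.
Only numpy, scipy, OpenCV 4.12 (cv2) and the standard library are available. Lean on these libraries where they do the work, as an engineer would, in place of code of your own. Each camera call takes 0.05 s, during which the arm holds its last target. There are 200 camera calls.

## Task

The ring arm of the funnel stand was left between two holes: pull it up by its black knob until the sprung button pops out fully through the next hole, and stop pulling as soon as it locks so that the button is not strained. Then take the blue funnel from the white rack and set it down gently in the ring, stem in the bottle, upright and let go. Leave the bottle where it stands and everything else undisturbed.

Things in the scene. Friction and masses are not known exactly. Their poses are not given: they have to be found in the camera images.
- stand: fixed funnel stand: white foot 150 (x) by 230 (y) by 12 mm, origin at the centre of the foot's underside on the bench, z up, +y from the column towards the ring. The column is at y = -65 mm, the ring at y = +55 mm
- column (a point): on the column's axis, on the foot's top, 12 mm above the bench. Column: fixed aluminium tube, 32 mm square, up to about 146 mm above the bench, 12 mm holes in its +x face, nominally 30, 80 and 130 mm above the bench. It is screwed into the foot more or less far: all holes may lie up to 10 mm higher or lower. The next hole up is the middle one
- mast: steel inner tube with ring arm and knob; slides up and down in the column, cannot turn. Origin on the column's axis, axes as the stand's; origin height 0 with the button at the lowest hole's nominal height, 50 mm at the middle one's. Starts 21 to 29 mm up, held by friction. Sliding it up at 15 mm/s takes 7 to 9 N, weight included; when locked it has about 2 mm of play in all
- knob (a point): middle of the black knob on top of the mast: upright cylinder, 30 mm in diameter, 34 mm tall (this point is 18 mm above its underside), clear all round; the ring arm's top lies 29 mm below this point. Grip it here from above
- ring (a point): centre of the ring's upper face, 120 mm in y from the mast's axis; ring of 44 mm inner and 60 mm outer diameter, 8 mm thick, its upper face 162 mm above the mast's origin (about 202 to 222 mm above the bench when locked in the middle hole)
- button: round-nosed brass button, 10 mm in diameter, on the mast's +x side, pushed out by a spring of 3 to 5 N; origin at its tip, 30 mm above the mast's origin. In x of the mast the tip lies at 21.5 mm when fully out through a hole, at 13 mm while pressed in behind the wall. As it pops the pull needed drops; then it locks the mast both ways and more pull loads it: never above 15 N
- blue_funnel: loose blue plastic funnel with steel stem, about 110 g, 116 mm tall, origin at its stem's tip, z up: stem 12 mm in diameter to z = 45 mm, cone from 12 to 56 mm in diameter to z = 80 mm, straight cup 56 mm in diameter to z = 116 mm. It hangs by its cone in either hole of the rack, tip 30 mm above the bench; lift it straight up. Grip the cup across at about z = 100 mm
- blue_funnel_seat (a point): point on the blue funnel's axis 70.5 mm above its stem tip, where its cone is 44 mm in diameter: when seated it coincides with ring
- grey_funnel: loose grey funnel of the same shape in the rack's other hole; leave it there
- rack: fixed white funnel rack, 200 (x) by 90 (y) mm, top 100 mm above the bench, holes 43 mm in diameter at x = -55 and +55 mm; origin at the centre of its underside
- bottle: loose glass bottle standing on the stand's foot under the ring, 70 mm in diameter, 155 mm tall, open mouth 35 mm inside, rim 167 mm above the bench; origin at the centre of its underside, z up
- dishes_tall: loose stack of six culture dishes, 93 mm in diameter, 93 mm tall, origin at the centre of its underside; leave alone
- dishes_low: loose stack of three culture dishes, 93 mm in diameter, 46 mm tall; leave alone
- dish_single: single loose culture dish, 93 mm in diameter, 15 mm tall; leave alone
- red_cap_jar: loose white jar with red cap, 60 mm in diameter, 112 mm tall; leave alone
- green_cap_jar: loose white jar with green cap, 54 mm in diameter, 102 mm tall; leave alone
Things that resemble listed ones, but are neither listed nor needed, are in the scene too. Leave any orange look-alike of the bottle alone.

How it is judged (in metres and radians):
On the way, in this order (a step that is already met when the one before it is completed fails the run):
1. the mast is raised and its button stands out fully through the middle hole (x of button in the frame of mast above 0.0195 m and z of mast in the frame of stand between 0.037 and 0.063 m), for 0.3 s.
2. the blue funnel sits in the ring (distance between blue_funnel_seat and ring below 0.006 m and angle between blue_funnel's own z axis and vertical below 0.15 rad), for 0.2 s.
At the end, for the whole second after the job is handed in: The button stands out through the middle hole (tip more than 19.5 mm from the mast's axis) with the mast 37 to 63 mm up, the blue funnel rests in the ring within 6 mm of fully home and within 0.15 rad of upright, let go and at rest, and the bottle stands within 15 mm of where it was (all of step 1 and all of step 2 and linear speed of blue_funnel below 0.03 m/s and linear speed of mast below 0.01 m/s and distance of bottle from where it was at the start of the episode below 0.015 m and angle between bottle's own z axis and vertical below 0.1 rad); the robot touches nothing.
It fails at once if the button is loaded with more than 15 N (contact force between button and anything else above 15 N).
It fails at once if the blue funnel is rammed or dropped into the ring arm (more than 15 N) (contact force between blue_funnel and mast above 15 N).
It fails at once if the bottle is shoved or tipped (distance of bottle from where it was at the start of the episode above 0.025 m or angle between bottle's own z axis and vertical above 0.2 rad).
It fails at once if the grey funnel or another bystander is disturbed (distance of any of grey_funnel, dishes_tall, dishes_low, dish_single, red_cap_jar, green_cap_jar from where it was at the start of the episode above 0.02 m).
It also fails if it takes over 58 s, if anything falls off the work surface, if the arm or the gripper's body presses on something with over 40 N, if the wrist force passes 120 N, or if a joint passes its speed limit or range.

## Working session

There is one attempt and no reset: what is moved stays moved. The work goes in short steps, Python scripts to look and compute and a tool call to move; the robot and the scene stay as the last step left them, time stands still between calls to the robot, and variables do not carry over. Pictures are saved under pics/ and viewed, at most 10 in all, crops included, and the job is handed in when it is done.

Besides the shell and the picture viewer there is one more tool, called after "Request:" by a JSON object that holds its "fn" and its "kwargs". drive_tool: Moves the arm, as the interface text tells. Its arguments: {"type":"object","properties":{"claw":{"type":"array"},"delta_pos":{"type":"array"},"turn":{"type":"array"},"newtons":{"type":"number"}},"required":["claw","delta_pos","turn"]}

```bash
mkdir -p pics; python3 - <<'E'
from bench import env, vision
import cv2, numpy as np
np.set_printoptions(precision=4,suppress=True)
o=env.get_obs(); print(o)
for n in ("scene","top"):
    s=vision.snapshot(n); cv2.imwrite(f"pics/{n}0.png",cv2.resize(s["image"],(800,600),interpolation=cv2.INTER_CUBIC)); np.savez(f"{n}.npz",**{k:v for k,v in s.items() if not isinstance(v,str)})
    print(n,s["intrinsics"],s["world_from_camera"],s.keys())
E
```

```text
{'time_s': 0.0, 'joints': array([ 1.1237,  0.1815,  1.608 , -0.    ,  1.3538, -0.2063]), 'qd': array([-0.0012,  0.0003,  0.0006,  0.001 ,  0.0007, -0.0011]), 'joint_torque': array([ -0.0015, -44.4855, -35.134 ,  -0.0003,   0.009 ,   0.    ]), 'ee_pos': array([136.8659, 557.906 , 230.3849]), 'tool_rot': array([[-0.9711,  0.2385, -0.0008],
       [ 0.2385,  0.9711, -0.0016],
       [ 0.0004, -0.0017, -1.    ]]), 'wrist_force': array([-0.2749, -0.8781, -0.0753]), 'ft_torque': array([-0.0676,  0.0253,  0.0137]), 'grip_force': 0.0, 'opening': 1.0036907186535509}
scene [[468.0747   0.     282.0315]
 [  0.     468.0747 209.7077]
 [  0.       0.       1.    ]] [[   0.905    -0.3561    0.2326  887.537 ]
 [   0.4253    0.751    -0.5051 -667.3305]
 [   0.0052    0.5561    0.8311 1242.5189]
 [   0.        0.        0.        1.    ]] dict_keys(['image', 'intrinsics', 'world_from_camera'])
top [[480.5418   0.     279.4342]
 [  0.     480.5418 205.1602]
 [  0.       0.       1.    ]] [[   0.0149    0.9901   -0.1395  386.7364]
 [  -0.9996    0.0183    0.0232    5.8761]
 [   0.0255    0.1391    0.9899 1421.9853]
 [   0.        0.        0.        1.    ]] dict_keys(['image', 'intrinsics', 'world_from_camera'])
```

View pics/scene0.png

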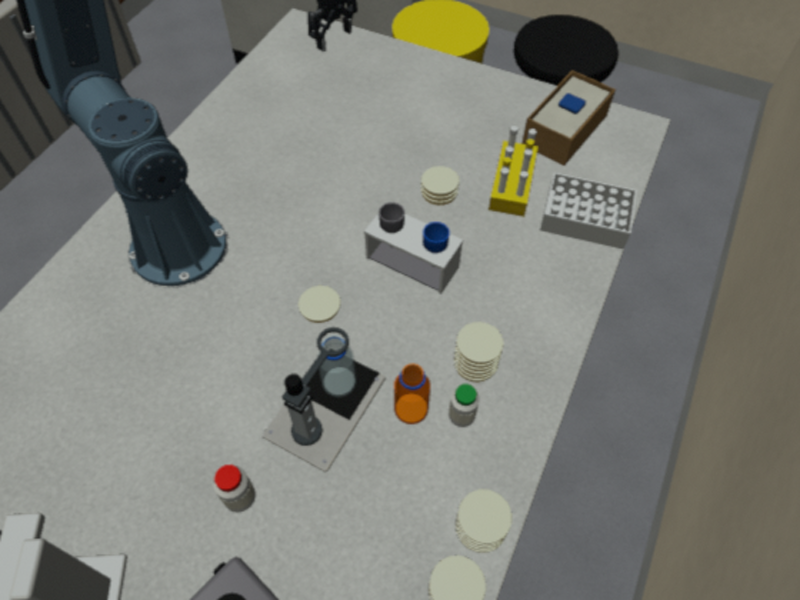

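View pics/top0.png

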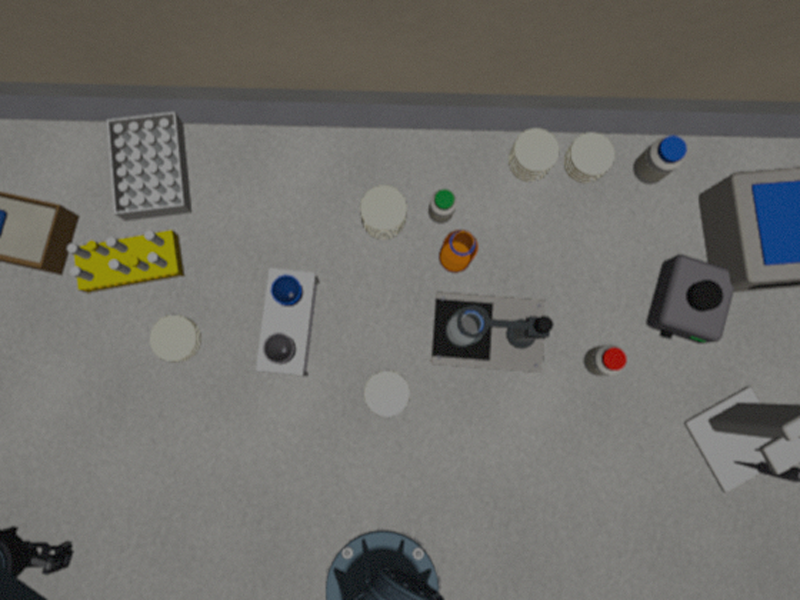

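The scene view shows the knob at (295,382), ring (333,342) and blue cup (436,232). The top view shows the knob at (543,324), ring (474,320), blue cup (286,290) and grey cup (279,347).

```bash
cat > h.py <<'E'
import numpy as np, cv2
from scipy.optimize import least_squares
np.set_printoptions(precision=2,suppress=True)
cam={n:np.load(n+".npz") for n in("scene","top")}
def ray(n,uv,s=1.42857):
    K=cam[n]["intrinsics"];T=cam[n]["world_from_camera"]
    u,v=(uv[0]+.5)/s-.5,(uv[1]+.5)/s-.5
    d=np.array([(u-K[0,2])/K[0,0],-(v-K[1,2])/K[1,1],-1]);d/=np.linalg.norm(d)
    return T[:3,3],T[:3,:3]@d
def tri(*rs):
    A=sum(np.eye(3)-np.outer(d,d) for _,d in rs);b=sum((np.eye(3)-np.outer(d,d))@o for o,d in rs)
    p=np.linalg.solve(A,b);return p,[np.linalg.norm((np.eye(3)-np.outer(d,d))@(p-o)) for o,d in rs]
def plane(r,z): o,d=r; return o+d*(z-o[2])/d[2]
E
python3 - <<'E'
from h import *
for n,a,b in [("knobtop",(294,380),(543,324)),("ring",(333,342),(474,320)),("blue rim",(436,231),(286.5,288)),("grey rim",(392,212),(279,347))]:
    print(n,*tri(ray("scene",a),ray("top",b)))
for n,z,b in [("knob",230,(543,324)),("ring",187,(474,320)),("blue",146,(286.5,288)),("grey",146,(279,347))]: print(n,plane(ray("top",b),z))
print("foot",[plane(ray("top",b),12) for b in[(436,292),(547,297),(432,362),(541,371)]])
print("foot s",[plane(ray("scene",b),12) for b in[(264,434),(327,468),(385,376)]])
print("rack",[plane(ray("top",b),100) for b in[(267,269),(316,275),(258,371),(305,375)]])
print("ora",plane(ray("top",(462,242)),167),"grn",plane(ray("top",(444,200)),102),"red",plane(ray("top",(613,358)),112),"dish",plane(ray("top",(387,394)),15),plane(ray("top",(384,208)),93))
E
```

```text
knobtop [ 505.43 -275.84  225.02] [np.float64(0.1783507887302493), np.float64(0.17835078873036514)]
ring [ 514.41 -160.46  180.3 ] [np.float64(0.9038401179905953), np.float64(0.9038401179906682)]
blue rim [571.02 186.17 149.37] [np.float64(1.4071500602758666), np.float64(1.407150060276059)]
grey rim [461.76 196.92 144.9 ] [np.float64(0.6240949174085858), np.float64(0.6240949174086813)]
knob [ 505.07 -274.55  230.  ]
ring [ 514.44 -159.02  187.  ]
blue [572.69 187.47 146.  ]
grey [462.21 197.13 146.  ]
foot [array([ 589.6, -103.2,   12. ]), array([ 583.37, -335.04,   12.  ]), array([444.6 , -96.07,  12.  ]), array([ 429.77, -320.32,   12.  ])]
foot s [array([ 431.91, -320.59,   12.  ]), array([ 575.87, -328.12,   12.  ]), array([ 589.65, -106.08,   12.  ])]
rack [array([616.03, 233.21, 100.  ]), array([606.03, 137.8 , 100.  ]), array([418.63, 242.06, 100.  ]), array([412.45, 152.57, 100.  ])]
ora [ 662.69 -139.21  167.  ] grn [ 761.28 -110.75  102.  ] red [ 453.67 -436.36  112.  ] dish [378.41  -5.02  15.  ] [744.81   7.93  93.  ]
```

Request:
{"fn": "drive_tool", "kwargs": {"claw": [-1,-1,-1,-1,-1,-1,-1,-1,-1,-1,-1,-1], "delta_pos": [[0,0,-5],[-55.4,-72.1,-10],[-55.4,-72.1,-10],[-55.4,-72.1,-10],[-55.4,-72.1,-10],[-55.4,-72.1,-10],[-55.4,-72.1,-10],[-55.4,-72.1,-10],[-55.4,-72.1,-10],[-55.4,-72.1,-10],[-55.4,-72.1,-10],[-55.4,-72.1,-10]], "turn": [[0,0,0],[0,0,-0.12],[0,0,-0.241],[0,0,-0.241],[0,0,-0.241],[0,0,-0.241],[0,0,-0.241],[0,0,-0.241],[0,0,-0.241],[0,0,-0.241],[0,0,-0.241],[0,0,-0.241]]}}

```text
time_s: 1.3
ee_pos: [358.3, 53.7, 311.6]
tool_rot: [[-1.0, 0.0, 0.001], [0.0, 1.0, 0.0], [-0.001, 0.0, -1.0]]
wrist_force: [0.9, 1.3, 0.4]
opening: 1.0
grip_force: 0.0
```

Request:
{"fn": "drive_tool", "kwargs": {"claw": [-1,-1,-1,-1,-1,-1,-1,-1,-1,-1], "delta_pos": [[-14.5,-32.5,-1.5],[-14.5,-32.5,-1.5],[-14.5,-32.5,-1.5],[-14.5,-32.5,-1.5],[-14.5,-32.5,-1.5],[-14.5,-32.5,-1.5],[-14.5,-32.5,-1.5],[-14.5,-32.5,-1.5],[-14.5,-32.5,-1.5],[-14.5,-32.5,-1.5]], "turn": [[0,0,0],[0,0,0],[0,0,0],[0,0,0],[0,0,0],[0,0,0],[0,0,0],[0,0,0],[0,0,0],[0,0,0]]}}

```text
time_s: 2.3
ee_pos: [502.8, -268.2, 326.0]
tool_rot: [[-1.0, -0.001, -0.001], [-0.001, 1.0, 0.001], [0.001, 0.001, -1.0]]
wrist_force: [-0.4, 0.0, 0.2]
opening: 1.001
grip_force: 0.0
```

```bash
python3 - <<'E'
from bench import env, vision
import cv2, numpy as np
np.set_printoptions(precision=4,suppress=True)
o=env.get_obs(); print(o["ee_pos"],o["tool_rot"],o["wrist_force"])
s=vision.snapshot("wrist"); cv2.imwrite("pics/w1.png",cv2.resize(s["image"],(800,600),interpolation=cv2.INTER_CUBIC))
np.savez("wrist.npz",ee=o["ee_pos"],R=o["tool_rot"],K=s["intrinsics"],H=s["hand_eye"]); print(s["intrinsics"],s["hand_eye"],s.keys())
E
```

```text
[ 502.8431 -268.1857  326.0476] [[-1.     -0.0006 -0.0009]
 [-0.0006  1.      0.0011]
 [ 0.0009  0.0011 -1.    ]] [-0.3885  0.0085  0.2116]
[[325.1923   0.     279.7069]
 [  0.     325.1923 209.0206]
 [  0.       0.       1.    ]] [[  -0.0007    0.9457    0.3249   84.214 ]
 [   1.        0.0007    0.        0.5832]
 [  -0.0002    0.3249   -0.9457 -142.6947]
 [   0.        0.        0.        1.    ]] dict_keys(['image', 'intrinsics', 'hand_eye'])
```

View pics/w1.png

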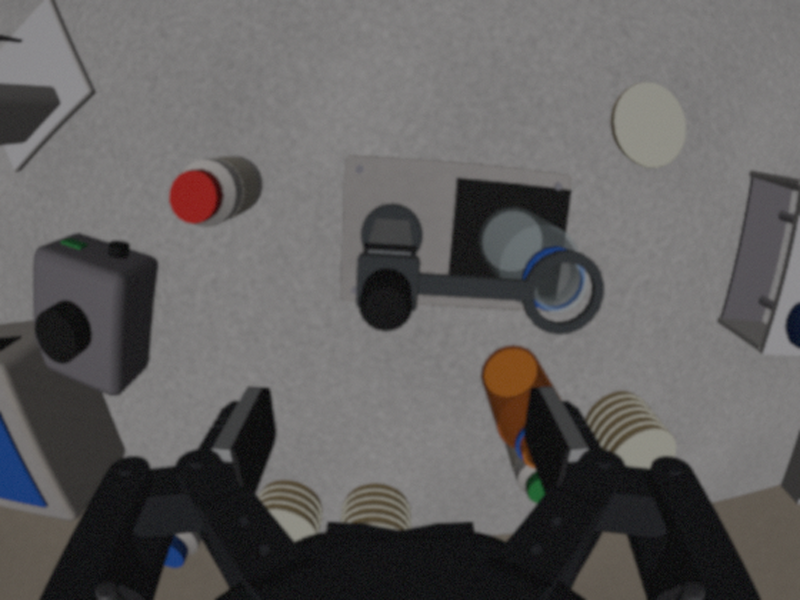

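The wrist view shows the knob's top disc at (386,304) and the ring's upper face centred at (563,291).

```bash
cat >> h.py <<'E'
def wray(uv,f="wrist.npz",s=1.42857):
    w=np.load(f);K=w["K"];u,v=(uv[0]+.5)/s-.5,(uv[1]+.5)/s-.5
    a=np.array([u-K[0,2],-(v-K[1,2])]);r=np.linalg.norm(a);t=r/K[0,0]
    d=np.array([*(a/r*np.sin(t)),-np.cos(t)]);H=w["H"]
    return w["R"]@H[:3,3]+w["ee"], w["R"]@H[:3,:3]@d
E
python3 - <<'E'
from h import *
k=wray((386,304));r=wray((563,291))
for z in(225,230,235):print("knob",plane(k,z))
for z in(181,187):print("ring",plane(r,z))
print(tri(k,ray("top",(543,324)),ray("scene",(294,380))),tri(r,ray("top",(474,320)),ray("scene",(333,342))))
print("knob width px->", [np.linalg.norm(plane(wray((360,304)),z)-plane(wray((413,304)),z)) for z in(225,230,235)])
print("ring width", [np.linalg.norm(plane(wray((523.5,291)),z)-plane(wray((603.5,291)),z)) for z in(181,187)])
E
```

```text
knob [ 505.32 -275.18  225.  ]
knob [ 503.55 -275.03  230.  ]
knob [ 501.77 -274.88  235.  ]
ring [ 511.8  -156.53  181.  ]
ring [ 509.86 -158.85  187.  ]
(array([ 505.39, -275.6 ,  224.87]), [np.float64(0.4178373925452422), np.float64(0.24699247408135366), np.float64(0.32339063377981236)]) (array([ 513.46, -158.98,  180.28]), [np.float64(3.0362960092241145), np.float64(1.8950012174343), np.float64(1.8140250120573809)])
knob width px-> [np.float64(29.57122797560646), np.float64(28.964806994012413), np.float64(28.358386012418304)]
ring width [np.float64(59.366270908939725), np.float64(58.12869002071725)]
```

Request:
{"fn": "drive_tool", "kwargs": {"claw": [-1,-1,-1,-1,-1,-1,-1], "delta_pos": [[-0.17,-0.71,3],[-0.17,-0.71,7],[-0.17,-0.71,10],[-0.17,-0.71,12],[-0.17,-0.71,13.1],[-0.17,-0.71,13.1],[-0.17,-0.71,13.1]], "turn": [[0,0,0],[0,0,0],[0,0,0],[0,0,0],[0,0,0],[0,0,0],[0,0,0]], "newtons": 20}}

```text
time_s: 3.05
ee_pos: [505.6, -276.2, 197.0]
tool_rot: [[-1.0, -0.001, 0.002], [-0.001, 1.0, -0.001], [-0.002, -0.001, -1.0]]
wrist_force: [-0.9, -0.8, -0.5]
opening: 1.003
grip_force: 0.0
```

Request:
{"fn": "drive_tool", "kwargs": {"claw": [1,1,1,1,1,1,1,1,1], "delta_pos": [[0,0,0],[0,0,0],[0,0,0],[0,0,0],[0,0,0],[0,0,0],[0,0,0],[0,0,0],[0,0,0]], "turn": [[0,0,0],[0,0,0],[0,0,0],[0,0,0],[0,0,0],[0,0,0],[0,0,0],[0,0,0],[0,0,0]], "newtons": 20}}

```text
time_s: 3.95
ee_pos: [505.1, -276.2, 195.7]
tool_rot: [[-1.0, -0.0, 0.0], [-0.0, 1.0, 0.0], [-0.0, 0.0, -1.0]]
wrist_force: [0.5, 2.3, 3.3]
opening: 0.344
grip_force: 23.3
```

Request:
{"fn": "drive_tool", "kwargs": {"claw": [1,1,1,1,1,1], "delta_pos": [[0,0,-0.15],[0,0,-0.3],[0,0,-0.45],[0,0,-0.6],[0,0,-0.75],[0,0,-0.9]], "turn": [[0,0,0],[0,0,0],[0,0,0],[0,0,0],[0,0,0],[0,0,0]]}}

```text
time_s: 4.55
ee_pos: [505.1, -276.1, 202.8]
tool_rot: [[-1.0, -0.0, -0.0], [-0.0, 1.0, 0.001], [0.0, 0.001, -1.0]]
wrist_force: [5.1, -0.6, -9.6]
opening: 0.343
grip_force: 22.3
```

Request:
{"fn": "drive_tool", "kwargs": {"claw": [1,1], "delta_pos": [[0,0,-0.15],[0,0,-0.3]], "turn": [[0,0,0],[0,0,0]]}}

```text
time_s: 4.75
ee_pos: [505.0, -276.1, 205.8]
tool_rot: [[-1.0, -0.0, -0.0], [-0.0, 1.0, 0.001], [0.0, 0.001, -1.0]]
wrist_force: [6.4, 0.8, -8.3]
opening: 0.344
grip_force: 22.3
```

```bash
python3 - <<'E'
from bench import env, vision
import cv2
a=vision.snapshot("scene")["image"];b=cv2.imread("pics/scene0.png")
x=cv2.resize(a,(800,600),interpolation=cv2.INTER_CUBIC)
c=[cv2.resize(i[310:460,230:360],None,fx=3,fy=4,interpolation=cv2.INTER_CUBIC) for i in (b,x)]
cv2.imwrite("pics/cmp.png",cv2.hconcat(c))
o=env.get_obs();print(o["ee_pos"],o["wrist_force"])
E
```

```text
[ 505.05929701 -276.11399361  206.15906721] [ 3.42837968  1.60630891 -6.06190961]
```

View pics/cmp.png

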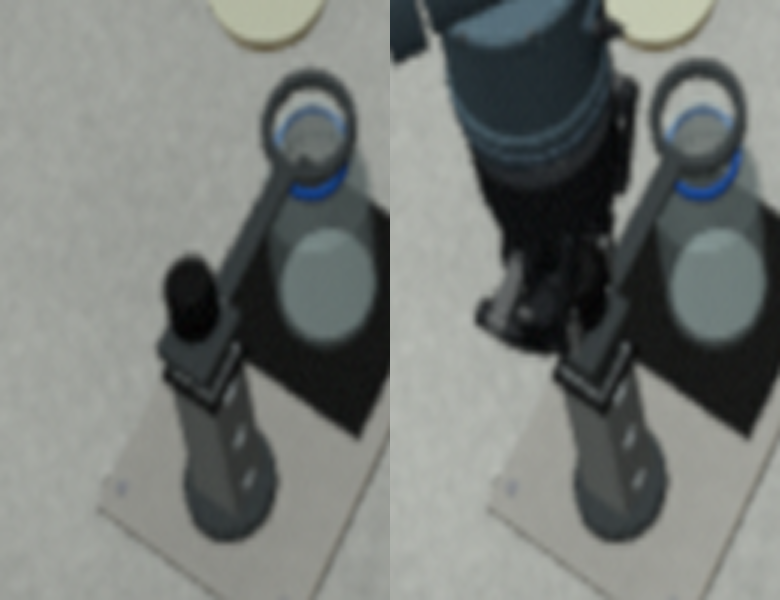

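The mast follows: the ring rises in the right-hand crop. Holes are visible at crop (248,478), (238,435) and (230,395).

```bash
python3 - <<'E'
from h import *
n=np.array([.997,-.07,0]);c=np.array([505,-275.5,0])
for a,b in [(248,478),(238,435),(230,395)]:
    o,d=ray("scene",(230+a/3,310+b/4)); t=(16-(o-c)@n)/(d@n); p=o+d*t; print(p,"off",(p-c)@np.array([.07,.997,0]))
o,d=ray("scene",(230+313/3,310+110/4));print("ring0",plane((o,d),180))
for y in (118,107):
    o,d=ray("scene",(230+309/3,310+y/4)); q=np.array([512.5,-157,0]); A=np.c_[d[[1,2]],[0,-1]]; t=(q[1]-o[1])/d[1]; print((o+d*t))
E
```

```text
[ 520.73 -280.04   37.28] off -3.4236235745696866
[ 520.66 -281.02   89.75] off -4.410983562019153
[ 520.67 -280.88  133.5 ] off -4.268287837391366
ring0 [ 511.22 -151.38  180.  ]
[ 511.64 -157.    181.69]
[ 512.63 -157.    192.3 ]
```

Request:
{"fn": "drive_tool", "kwargs": {"claw": [1,1,1,1,1,1], "delta_pos": [[0,0,-0.15],[0,0,-0.3],[0,0,-0.45],[0,0,-0.6],[0,0,-0.75],[0,0,-0.9]], "turn": [[0,0,0],[0,0,0],[0,0,0],[0,0,0],[0,0,0],[0,0,0]]}}

```text
time_s: 5.4
ee_pos: [505.0, -276.1, 215.0]
tool_rot: [[-1.0, -0.0, -0.0], [-0.0, 1.0, 0.001], [0.0, 0.001, -1.0]]
wrist_force: [5.8, 0.2, -9.1]
opening: 0.348
grip_force: 22.4
```

Request:
{"fn": "drive_tool", "kwargs": {"claw": [1,1], "delta_pos": [[0,0,-0.1],[0,0,-0.2]], "turn": [[0,0,0],[0,0,0]]}}

```text
time_s: 5.6
ee_pos: [505.1, -276.1, 217.0]
tool_rot: [[-1.0, -0.0, -0.0], [-0.0, 1.0, 0.001], [0.0, 0.001, -1.0]]
wrist_force: [5.4, 0.5, -9.4]
opening: 0.345
grip_force: 22.4
```

Request:
{"fn": "drive_tool", "kwargs": {"claw": [1,1], "delta_pos": [[0,0,-0.1],[0,0,-0.2]], "turn": [[0,0,0],[0,0,0]]}}

```text
time_s: 5.8
ee_pos: [505.0, -276.1, 219.0]
tool_rot: [[-1.0, -0.0, -0.0], [-0.0, 1.0, 0.001], [0.0, 0.001, -1.0]]
wrist_force: [4.8, 1.3, -7.7]
opening: 0.348
grip_force: 22.4
```

Request:
{"fn": "drive_tool", "kwargs": {"claw": [1,1], "delta_pos": [[0,0,-0.1],[0,0,-0.2]], "turn": [[0,0,0],[0,0,0]]}}

```text
time_s: 6.0
ee_pos: [505.1, -276.1, 221.0]
tool_rot: [[-1.0, -0.0, -0.0], [-0.0, 1.0, 0.001], [0.0, 0.001, -1.0]]
wrist_force: [6.0, 0.1, -9.1]
opening: 0.344
grip_force: 22.4
```

Request:
{"fn": "drive_tool", "kwargs": {"claw": [1,1], "delta_pos": [[0,0,-0.1],[0,0,-0.2]], "turn": [[0,0,0],[0,0,0]]}}

```text
time_s: 6.2
ee_pos: [505.0, -276.1, 222.9]
tool_rot: [[-1.0, -0.0, -0.0], [-0.0, 1.0, 0.001], [0.0, 0.001, -1.0]]
wrist_force: [5.4, 0.4, -9.5]
opening: 0.345
grip_force: 22.4
```

Travel is about 27 mm, so the mast is near 48 mm. I'll take single 1 mm steps from here.

Request:
{"fn": "drive_tool", "kwargs": {"claw": [1], "delta_pos": [[0,0,-0.1]], "turn": [[0,0,0]]}}

```text
time_s: 6.3
ee_pos: [505.0, -276.1, 223.9]
tool_rot: [[-1.0, -0.0, -0.0], [-0.0, 1.0, 0.001], [0.0, 0.001, -1.0]]
wrist_force: [5.8, 0.3, -8.9]
opening: 0.347
grip_force: 22.3
```

Request:
{"fn": "drive_tool", "kwargs": {"claw": [1], "delta_pos": [[0,0,-0.1]], "turn": [[0,0,0]]}}

```text
time_s: 6.4
ee_pos: [505.0, -276.1, 224.9]
tool_rot: [[-1.0, -0.0, -0.0], [-0.0, 1.0, 0.001], [0.0, 0.001, -1.0]]
wrist_force: [5.6, 0.4, -8.0]
opening: 0.343
grip_force: 22.3
```

Request:
{"fn": "drive_tool", "kwargs": {"claw": [1], "delta_pos": [[0,0,-0.1]], "turn": [[0,0,0]]}}

```text
time_s: 6.5
ee_pos: [505.0, -276.1, 225.9]
tool_rot: [[-1.0, -0.0, -0.0], [-0.0, 1.0, 0.001], [0.0, 0.001, -1.0]]
wrist_force: [5.7, -0.5, -6.4]
opening: 0.345
grip_force: 22.3
```

Request:
{"fn": "drive_tool", "kwargs": {"claw": [1], "delta_pos": [[0,0,-0.05]], "turn": [[0,0,0]]}}

```text
time_s: 6.6
ee_pos: [505.0, -276.1, 226.5]
tool_rot: [[-1.0, -0.0, -0.0], [-0.0, 1.0, 0.001], [0.0, 0.001, -1.0]]
wrist_force: [4.3, 0.5, -7.5]
opening: 0.343
grip_force: 22.4
```

Request:
{"fn": "drive_tool", "kwargs": {"claw": [1], "delta_pos": [[0,0,-0.1]], "turn": [[0,0,0]]}}

```text
time_s: 6.7
ee_pos: [505.0, -276.1, 227.4]
tool_rot: [[-1.0, -0.0, -0.0], [-0.0, 1.0, 0.001], [0.0, 0.001, -1.0]]
wrist_force: [5.7, 0.7, -6.3]
opening: 0.344
grip_force: 22.4
```

```bash
python3 - <<'E'
from bench import env, vision
import cv2
a=vision.snapshot("scene")["image"]
c=cv2.resize(a[252:312,180:246],None,fx=10,fy=10,interpolation=cv2.INTER_CUBIC)
cv2.imwrite("pics/col.png",c)
o=env.get_obs();print(o["ee_pos"],o["wrist_force"])
E
```

```text
[ 505.05269382 -276.1068376   227.83530242] [ 3.75175915  1.7296412  -4.21278505]
```

View pics/col.png

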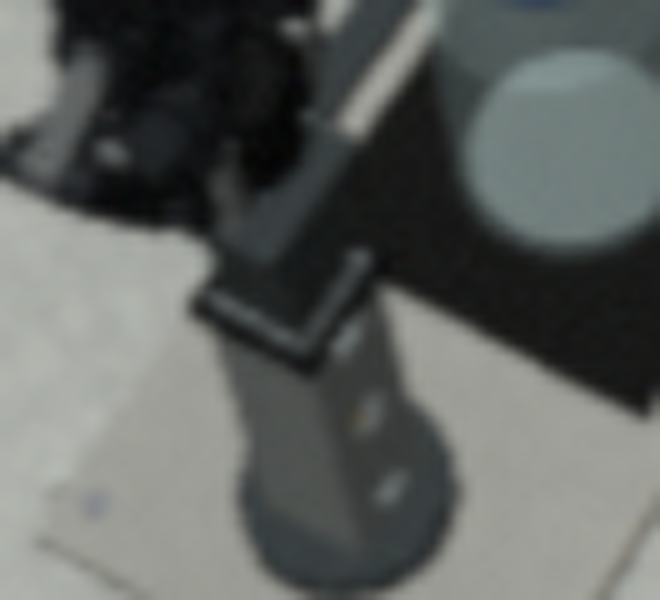

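Brass is just showing in the lower part of the middle hole at (365,412), so the button is emerging. I'll keep stepping gently.

Request:
{"fn": "drive_tool", "kwargs": {"claw": [1], "delta_pos": [[0,0,-0.1]], "turn": [[0,0,0]]}}

```text
time_s: 6.85
ee_pos: [505.0, -276.1, 228.8]
tool_rot: [[-1.0, -0.0, -0.0], [-0.0, 1.0, 0.001], [0.0, 0.001, -1.0]]
wrist_force: [5.4, 1.5, -7.3]
opening: 0.344
grip_force: 22.5
```

Request:
{"fn": "drive_tool", "kwargs": {"claw": [1], "delta_pos": [[0,0,-0.1]], "turn": [[0,0,0]]}}

```text
time_s: 6.95
ee_pos: [505.0, -276.1, 230.0]
tool_rot: [[-1.0, -0.0, -0.0], [-0.0, 1.0, 0.001], [0.0, 0.001, -1.0]]
wrist_force: [4.5, 1.9, -5.4]
opening: 0.349
grip_force: 22.6
```

```bash
python3 - <<'E'
from bench import env, vision
import cv2,numpy as np
b=cv2.imread("pics/col.png")
a=vision.snapshot("scene")["image"]
c=cv2.resize(a[252:312,180:246],None,fx=10,fy=10,interpolation=cv2.INTER_CUBIC)
cv2.imwrite("pics/col2.png",c)
for i in(b,c):
    r=i[370:460,330:420].astype(int);y=r[...,2]-r[...,0];print("max R-B",y.max(),"area",(y>15).sum(),"centroid",np.argwhere(y>15).mean(0))
o=env.get_obs();print(o["ee_pos"],o["wrist_force"])
E
```

```text
max R-B 14 area 0 centroid [nan nan]
max R-B 16 area 4 centroid [45.  27.5]
[ 505.0468894  -276.10345469  230.36846574] [ 4.22350553  1.49440402 -4.61579392]<stdin>:8: RuntimeWarning: Mean of empty slice.
  ret = um.true_divide(
```

Request:
{"fn": "drive_tool", "kwargs": {"claw": [1], "delta_pos": [[0,0,-0.06]], "turn": [[0,0,0]]}}

```text
time_s: 7.1
ee_pos: [505.1, -276.1, 231.2]
tool_rot: [[-1.0, -0.0, -0.0], [-0.0, 1.0, 0.001], [0.0, 0.001, -1.0]]
wrist_force: [4.1, 2.0, -3.5]
opening: 0.35
grip_force: 22.7
```

Request:
{"fn": "drive_tool", "kwargs": {"claw": [1], "delta_pos": [[0,0,-0.06]], "turn": [[0,0,0]]}}

```text
time_s: 7.2
ee_pos: [505.1, -276.1, 232.2]
tool_rot: [[-1.0, -0.0, 0.0], [-0.0, 1.0, 0.0], [-0.0, 0.0, -1.0]]
wrist_force: [4.5, 3.0, -4.1]
opening: 0.341
grip_force: 22.7
```

```bash
python3 - <<'E'
from bench import env, vision
import cv2,numpy as np
a=vision.snapshot("scene")["image"]
c=cv2.resize(a[252:312,180:246],None,fx=10,fy=10,interpolation=cv2.INTER_CUBIC)
cv2.imwrite("pics/col3.png",c)
for i in("col","col2","col3"):
    r=cv2.imread(f"pics/{i}.png")[370:460,330:420].astype(int);y=r[...,2]-r[...,0];print("max R-B",y.max(),"area",(y>5).sum(),"centroid",np.argwhere(y>5).mean(0))
o=env.get_obs();print(o["ee_pos"],o["wrist_force"])
E
```

```text
max R-B 14 area 429 centroid [32.32634033 49.59207459]
max R-B 16 area 608 centroid [34.46217105 46.16776316]
max R-B 81 area 2168 centroid [44.53505535 43.16559041]
[ 505.05494332 -276.16628802  232.28633035] [ 3.93649259  2.74376317 -3.98859672]
```

View pics/col3.png

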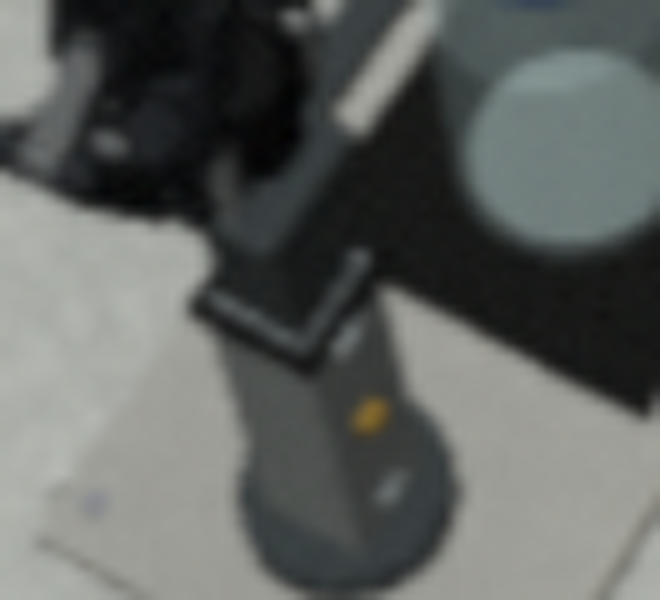

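The button is fully out, with solid brass at (370,415). Now I'll release the knob and leave upward.

Request:
{"fn": "drive_tool", "kwargs": {"claw": [-1,-1,-1,-1,-1,-1,-1,-1,-1], "delta_pos": [[0,0,0],[0,0,0],[0,0,0],[0,0,0],[0,0,0],[0,0,-2],[0,0,-6],[0,0,-10],[0,0,-10]], "turn": [[0,0,0],[0,0,0],[0,0,0],[0,0,0],[0,0,0],[0,0,0],[0,0,0],[0,0,0],[0,0,0]]}}

```text
time_s: 8.15
ee_pos: [507.0, -278.1, 339.3]
tool_rot: [[-1.0, -0.0, 0.009], [-0.0, 1.0, -0.008], [-0.009, -0.008, -1.0]]
wrist_force: [0.2, -0.2, 0.4]
opening: 1.0
grip_force: 0.0
```

Request:
{"fn": "drive_tool", "kwargs": {"claw": [-1,-1,-1,-1,-1,-1,-1,-1,-1,-1,-1,-1], "delta_pos": [[-6.6,46.3,0],[-6.6,46.3,0],[-6.6,46.3,0],[-6.6,46.3,0],[-6.6,46.3,0],[-6.6,46.3,0],[-6.6,46.3,0],[-6.6,46.3,0],[-6.6,46.3,0],[-6.6,46.3,4],[-6.6,46.3,7],[-6.6,46.3,7]], "turn": [[0,0,0],[0,0,0],[0,0,0],[0,0,0],[0,0,0],[0,0,0],[0,0,0],[0,0,0],[0,0,0],[0,0,0],[0,0,0],[0,0,0]]}}

```text
time_s: 9.35
ee_pos: [567.6, 187.1, 256.3]
tool_rot: [[-1.0, -0.002, -0.01], [-0.002, 1.0, -0.001], [0.01, -0.001, -1.0]]
wrist_force: [-1.0, 0.1, -0.9]
opening: 0.999
grip_force: 0.0
```

```bash
python3 - <<'E'
from bench import env, vision
import cv2, numpy as np
np.set_printoptions(precision=4,suppress=True)
o=env.get_obs(); print(o["ee_pos"],o["tool_rot"][0],o["time_s"])
s=vision.snapshot("wrist"); cv2.imwrite("pics/w2.png",cv2.resize(s["image"],(800,600),interpolation=cv2.INTER_CUBIC))
np.savez("wrist2.npz",ee=o["ee_pos"],R=o["tool_rot"],K=s["intrinsics"],H=s["hand_eye"])
a=vision.snapshot("top")["image"];b=vision.snapshot("scene")["image"]
A=cv2.resize(a[200:260,295:393],(392*1,240),interpolation=cv2.INTER_CUBIC)
c=cv2.resize(b[222:312,180:260],(400,450),interpolation=cv2.INTER_CUBIC)
A=cv2.resize(a[195:270,295:395],(400,300),interpolation=cv2.INTER_CUBIC)
A=cv2.copyMakeBorder(A,0,150,0,0,cv2.BORDER_CONSTANT)
cv2.imwrite("pics/both.png",cv2.hconcat([c,A]))
E
```

```text
[567.6006 187.1444 256.3254] [-0.9999 -0.0019 -0.0101] 9.35
```

View pics/w2.png

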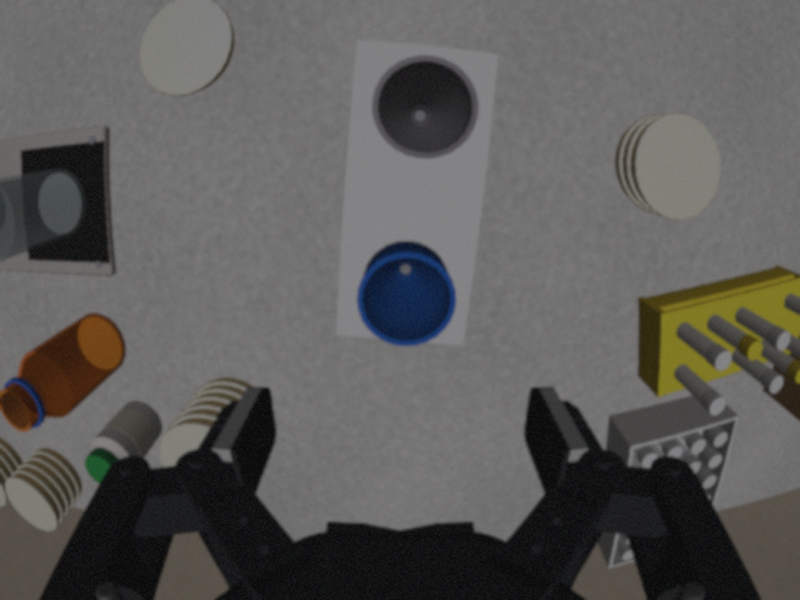

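View pics/both.png

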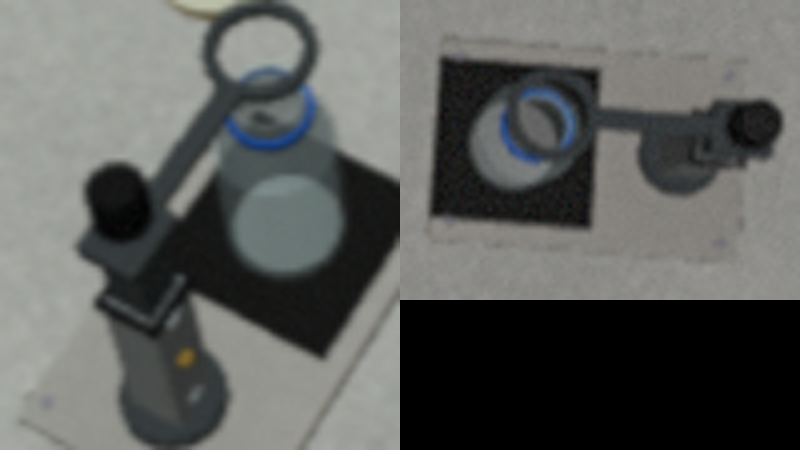

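The wrist view puts the blue rim's centre at (407,298). In the crops the button is still out, with the ring centred at (261,46) in the scene view and (549,116) in the top view.

```bash
python3 - <<'E'
from h import *
w=wray((407,298),"wrist2.npz"); print("blue",plane(w,146), tri(w,ray("top",(286.5,288)),ray("scene",(436,231))))
T=lambda u,v: ray("top",(295+(u+.5)/4-.5,195+(v+.5)/4-.5),1.0)
S=lambda u,v: ray("scene",(180+(u+.5)/5-.5,222+(v+.5)/5-.5),1.0)
t=T(149,116);s=S(261,46)
print("ring",tri(t,s),[plane(t,z) for z in(212,216,220)],[plane(s,z) for z in(212,216,220)])
print("knob",tri(T(357,121),S(116,187)))
# side points of ring outer in top, width check
print([np.linalg.norm(plane(T(107,116),z)-plane(T(190,116),z)) for z in (212,218)])
print("bottle mouth",plane(T(139,125),167),plane(S(270,108),167))
E
```

```text
blue [568.68 191.71 146.  ] (array([570.26, 189.49, 144.31]), [np.float64(2.455760097406962), np.float64(3.206337026524713), np.float64(1.7976460482890009)])
ring (array([ 511.66, -156.27,  214.68]), [np.float64(0.6191811786667846), np.float64(0.6191811786667856)]) [array([ 512.44, -156.26,  212.  ]), array([ 512.02, -155.72,  216.  ]), array([ 511.61, -155.18,  220.  ])] [array([ 510.19, -155.31,  212.  ]), array([ 511.65, -157.29,  216.  ]), array([ 513.12, -159.28,  220.  ])]
knob (array([ 505.38, -277.2 ,  263.02]), [np.float64(1.1805308865247988), np.float64(1.1805308865247708)])
[np.float64(52.806666295563474), np.float64(52.54481186694387)]
bottle mouth [ 511.05 -155.69  167.  ] [ 516.3  -164.51  167.  ]
```

Request:
{"fn": "drive_tool", "kwargs": {"claw": [-1,-1,-1,-1], "delta_pos": [[0,0.2,3],[0,0.2,6],[0,0.2,6],[0,0.2,6]], "turn": [[0,0,0],[0,0,0],[0,0,0],[0,0,0]]}}

```text
time_s: 9.9
ee_pos: [571.9, 188.2, 204.2]
tool_rot: [[-1.0, 0.001, 0.002], [0.001, 1.0, 0.0], [-0.002, 0.0, -1.0]]
wrist_force: [0.6, -0.1, 0.2]
opening: 1.002
grip_force: 0.0
```

```bash
python3 - <<'E'
from bench import env, vision
import cv2, numpy as np
from h import *
o=env.get_obs(); print(o["ee_pos"],o["time_s"])
s=vision.snapshot("wrist"); cv2.imwrite("pics/w3.png",cv2.resize(s["image"],(800,600),interpolation=cv2.INTER_CUBIC))
np.savez("wrist3.npz",ee=o["ee_pos"],R=o["tool_rot"],K=s["intrinsics"],H=s["hand_eye"])
E
```

```text
[571.88 188.2  204.19] 9.9
```

View pics/w3.png

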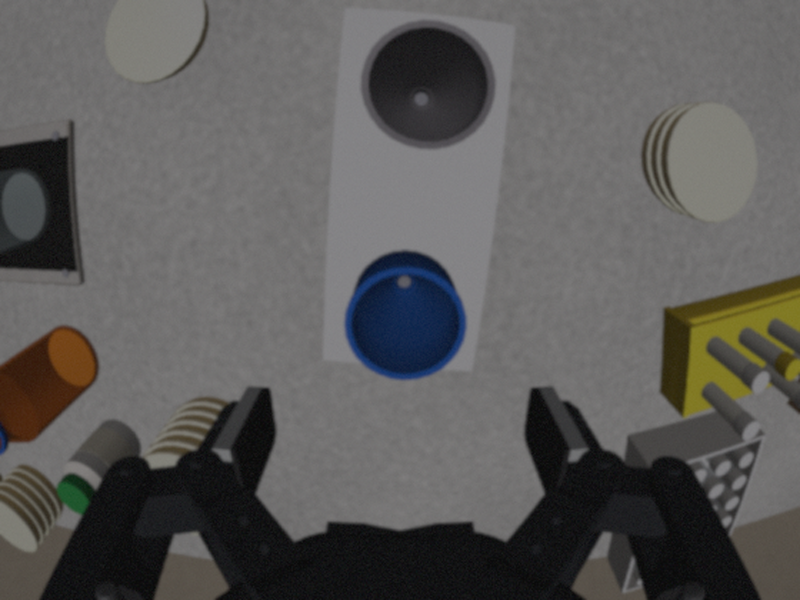

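The blue rim centre is now at (405.5,322).

```bash
python3 - <<'E'
from h import *
for z in (144,146,148): print(plane(wray((405.5,322),"wrist3.npz"),z))
print(plane(wray((429,84),"wrist3.npz"),146))
E
```

```text
[569.01 191.47 144.  ]
[568.21 191.44 146.  ]
[567.4  191.42 148.  ]
[461.14 201.23 146.  ]
```

Request:
{"fn": "drive_tool", "kwargs": {"claw": [-1,-1,-1,-1,-1,-1], "delta_pos": [[0.25,0.2,2],[0.25,0.2,5],[0.25,0.2,7.5],[0.25,0.2,9],[0.25,0.2,9.2],[0.25,0.2,9.2]], "turn": [[0,0,0],[0,0,0],[0,0,0],[0,0,0],[0,0,0],[0,0,0]]}}

```text
time_s: 10.55
ee_pos: [569.4, 190.7, 111.6]
tool_rot: [[-1.0, -0.0, 0.002], [-0.0, 1.0, 0.0], [-0.002, 0.0, -1.0]]
wrist_force: [1.6, -0.5, 0.3]
opening: 1.002
grip_force: 0.0
```

Request:
{"fn": "drive_tool", "kwargs": {"claw": [1,1,1,1,1,1,1], "delta_pos": [[0,0,0],[0,0,0],[0,0,0],[0,0,0],[0,0,0],[0,0,0],[0,0,0]], "turn": [[0,0,0],[0,0,0],[0,0,0],[0,0,0],[0,0,0],[0,0,0],[0,0,0]], "newtons": 20}}

```text
time_s: 11.25
ee_pos: [569.4, 190.8, 111.3]
tool_rot: [[-1.0, -0.0, 0.002], [-0.0, 1.0, 0.0], [-0.002, 0.0, -1.0]]
wrist_force: [0.9, -0.2, 5.9]
opening: 0.646
grip_force: 24.5
```

Request:
{"fn": "drive_tool", "kwargs": {"claw": [1,1,1,1,1,1,1,1,1], "delta_pos": [[0,0,-1],[0,0,-3],[0,0,-6],[0,0,-10],[0,0,-14],[0,0,-18],[0,0,-21],[0,0,-23],[0,0,-23]], "turn": [[0,0,0],[0,0,0],[0,0,0],[0,0,0],[0,0,0],[0,0,0],[0,0,0],[0,0,0],[0,0,0]]}}

```text
time_s: 12.15
ee_pos: [569.4, 190.9, 344.1]
tool_rot: [[-1.0, -0.0, 0.006], [-0.0, 1.0, 0.001], [-0.006, 0.001, -1.0]]
wrist_force: [-0.1, 0.3, -1.1]
opening: 0.651
grip_force: 24.2
```

Request:
{"fn": "drive_tool", "kwargs": {"claw": [1,1,1,1,1,1,1,1,1,1,1,1], "delta_pos": [[0.5,-3,0],[1.2,-7,0],[2,-11,0],[2.7,-15,0],[3.4,-19,0],[4,-23,0],[4.7,-27,0],[5.2,-30,0],[5.5,-32.5,0],[5.7,-34,0],[5.7,-34.7,0],[5.7,-34.7,0]], "turn": [[0,0,0],[0,0,0],[0,0,0],[0,0,0],[0,0,0],[0,0,0],[0,0,0],[0,0,0],[0,0,0],[0,0,0],[0,0,0],[0,0,0]]}}

```text
time_s: 13.35
ee_pos: [511.3, -156.4, 339.3]
tool_rot: [[-1.0, 0.001, -0.001], [0.001, 1.0, 0.001], [0.001, 0.001, -1.0]]
wrist_force: [0.8, 0.5, -0.2]
opening: 0.645
grip_force: 24.2
```

Request:
{"fn": "drive_tool", "kwargs": {"claw": [1,1,1], "delta_pos": [[0,0,1],[0,0,2],[0,0,2]], "turn": [[0,0,0],[0,0,0],[0,0,0]]}}

```text
time_s: 13.65
ee_pos: [510.7, -154.9, 317.7]
tool_rot: [[-1.0, -0.002, -0.003], [-0.002, 1.0, 0.002], [0.003, 0.002, -1.0]]
wrist_force: [-0.0, 0.3, -1.0]
opening: 0.648
grip_force: 24.2
```

```bash
python3 - <<'E'
from bench import env, vision
import cv2, numpy as np
o=env.get_obs(); print(o["ee_pos"],o["time_s"],o["wrist_force"])
ims={n:vision.snapshot(n)["image"] for n in("scene","top","wrist")}
for n in ims: cv2.imwrite(f"pics/r_{n}.png",ims[n])
a=cv2.resize(ims["scene"][200:300,180:260],(400,500),interpolation=cv2.INTER_CUBIC)
b=cv2.resize(ims["wrist"][150:275,230:330],(400,500),interpolation=cv2.INTER_CUBIC)
cv2.imwrite("pics/r.png",cv2.hconcat([a,b]))
E
```

```text
[ 510.6619351  -154.85874829  317.67587809] 13.65 [-0.00292074  0.27822217 -1.00905786]
```

View pics/r.png

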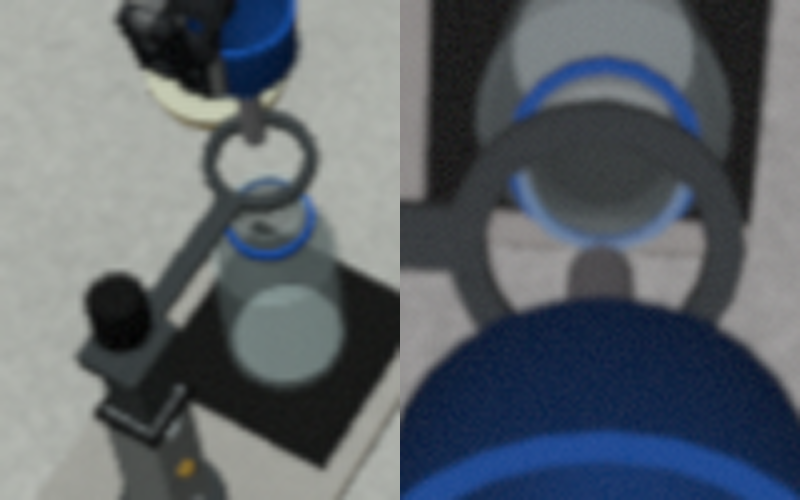

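In the scene crop the stem tip is at about (255,140) and the ring at (261,157). In the wrist crop the stem is centred on x=601, and the ring spans x from 452 to 745 with its far edge at y=100.

```bash
python3 - <<'E'
from h import *
w2=np.load("wrist3.npz")
o,_=0,0
R=np.array([[-1,-.002,-.003],[-.002,1,.002],[.003,.002,-1]]); np.savez("w4.npz",ee=np.array([510.66,-154.86,317.68]),R=R,K=w2["K"],H=w2["H"])
W=lambda u,v: wray((230+(u-400+.5)/4-.5,150+(v+.5)/4-.5),"w4.npz",1.0)
S=lambda u,v: ray("scene",(180+(u+.5)/5-.5,200+(v+.5)/5-.5),1.0)
zt=317.7-81.3
print("tip exp z",zt,"wrist",plane(W(601.5,258),zt),"scene",plane(S(254,138),zt))
for z in(214,218):
  print(z,"ring scene",plane(S(261,156),z),"far edge -> cx",plane(W(599,100),z)[0]+30,"sides y",plane(W(452,245),z)[1],plane(W(745,245),z)[1])
E
```

```text
tip exp z 236.39999999999998 wrist [ 507.1  -153.91  236.4 ] scene [ 510.85 -159.62  236.4 ]
214 ring scene [ 510.92 -156.3   214.  ] far edge -> cx 512.5768899319551 sides y -183.9575594280364 -124.91251191393827
218 ring scene [ 512.38 -158.29  218.  ] far edge -> cx 511.6734372277016 sides y -183.48354143652264 -125.39612572490039
```

Request:
{"fn": "drive_tool", "kwargs": {"claw": [1,1,1,1,1,1,1], "delta_pos": [[0,0,1],[0,0,3],[0,0,5],[0,0,7],[0,0,8],[0,0,8],[0,0,8]], "turn": [[0,0,0],[0,0,0],[0,0,0],[0,0,0],[0,0,0],[0,0,0],[0,0,0]]}}

```text
time_s: 14.5
ee_pos: [511.8, -156.5, 240.8]
tool_rot: [[-1.0, -0.0, 0.001], [-0.0, 1.0, -0.0], [-0.001, -0.0, -1.0]]
wrist_force: [0.2, 0.1, 0.1]
opening: 0.648
grip_force: 24.2
```

Request:
{"fn": "drive_tool", "kwargs": {"claw": [1,1,1,1], "delta_pos": [[0,0,0.2],[0,0,0.4],[0,0,0.6],[0,0,0.6]], "turn": [[0,0,0],[0,0,0],[0,0,0],[0,0,0]]}}

```text
time_s: 14.9
ee_pos: [511.4, -156.3, 234.1]
tool_rot: [[-1.0, -0.0, -0.0], [-0.0, 1.0, 0.0], [0.0, 0.0, -1.0]]
wrist_force: [-0.5, -0.7, -1.2]
opening: 0.648
grip_force: 24.2
```

Request:
{"fn": "drive_tool", "kwargs": {"claw": [1,1,1], "delta_pos": [[0,0,0.1],[0,0,0.2],[0,0,0.2]], "turn": [[0,0,0],[0,0,0],[0,0,0]]}}

```text
time_s: 15.2
ee_pos: [511.7, -156.4, 232.3]
tool_rot: [[-1.0, -0.0, 0.001], [-0.0, 1.0, -0.0], [-0.001, -0.0, -1.0]]
wrist_force: [1.7, 0.7, -0.2]
opening: 0.645
grip_force: 24.2
```

Request:
{"fn": "drive_tool", "kwargs": {"claw": [1,1], "delta_pos": [[0,0,0.1],[0,0,0.1]], "turn": [[0,0,0],[0,0,0]]}}

```text
time_s: 15.4
ee_pos: [511.9, -156.4, 231.6]
tool_rot: [[-1.0, -0.0, 0.001], [-0.0, 1.0, -0.0], [-0.001, -0.0, -1.0]]
wrist_force: [2.3, 0.4, 2.1]
opening: 0.65
grip_force: 24.4
```

Request:
{"fn": "drive_tool", "kwargs": {"claw": [1,1], "delta_pos": [[-0.1,0,0.05],[-0.1,0,0.1]], "turn": [[0,0,0],[0,0,0]]}}

```text
time_s: 15.6
ee_pos: [512.5, -156.4, 230.8]
tool_rot: [[-1.0, -0.0, 0.0], [-0.0, 1.0, -0.0], [-0.0, -0.0, -1.0]]
wrist_force: [-1.7, 0.3, 7.5]
opening: 0.65
grip_force: 24.7
```

Request:
{"fn": "drive_tool", "kwargs": {"claw": [1,1], "delta_pos": [[-0.05,0,0.05],[-0.05,0,0.05]], "turn": [[0,0,0],[0,0,0]]}}

```text
time_s: 15.8
ee_pos: [512.7, -156.4, 230.6]
tool_rot: [[-1.0, -0.0, -0.001], [-0.0, 1.0, -0.0], [0.001, -0.0, -1.0]]
wrist_force: [-4.2, 2.0, 7.6]
opening: 0.651
grip_force: 25.0
```

Request:
{"fn": "drive_tool", "kwargs": {"claw": [1,-0.3,-1,-1,-1,-1], "delta_pos": [[0.06,0,0],[0.06,0,0],[0.06,0,0],[0.06,0,0],[0.06,0,0],[0.06,0,0]], "turn": [[0,0,0],[0,0,0],[0,0,0],[0,0,0],[0,0,0],[0,0,0]]}}

```text
time_s: 16.4
ee_pos: [512.2, -156.3, 229.3]
tool_rot: [[-1.0, -0.0, -0.001], [-0.0, 1.0, 0.0], [0.001, 0.0, -1.0]]
wrist_force: [0.9, 0.7, 0.7]
opening: 1.002
grip_force: 0.0
```

Request:
{"fn": "drive_tool", "kwargs": {"claw": [-1,-1,-1,-1,-1,-1,-1], "delta_pos": [[0,0,-1],[0,0,-4],[0,0,-8],[0,0,-12],[4,8,-14],[8,13,-14],[8,13,-14]], "turn": [[0,0,0],[0,0,0],[0,0,0],[0,0,0],[0,0,0],[0,0,0],[0,0,0]]}}

```text
time_s: 17.1
ee_pos: [434.0, -29.1, 370.5]
tool_rot: [[-1.0, 0.001, 0.001], [0.001, 1.0, -0.0], [-0.001, -0.0, -1.0]]
wrist_force: [0.2, 0.2, 0.9]
opening: 1.001
grip_force: 0.0
```

```bash
python3 - <<'E'
from bench import env, vision
import cv2
o=env.get_obs(); print(o["ee_pos"],o["time_s"],o["wrist_force"])
a=vision.snapshot("scene")["image"];b=vision.snapshot("top")["image"]
a=cv2.resize(a[200:300,180:260],(400,500),interpolation=cv2.INTER_CUBIC)
b=cv2.resize(b[170:270,295:375],(400,500),interpolation=cv2.INTER_CUBIC)
cv2.imwrite("pics/fin.png",cv2.hconcat([a,b]))
E
```

```text
[433.99366238 -29.1013224  370.51175962] 17.1 [0.18752753 0.17105074 0.85054266]
```

View pics/fin.png

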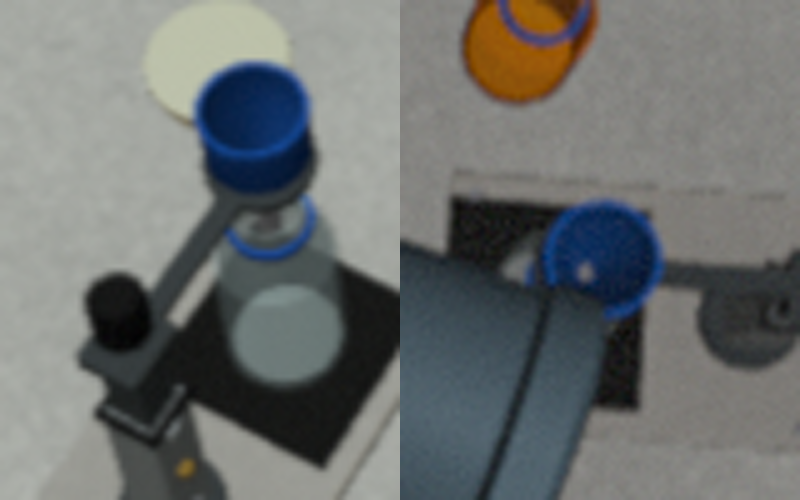

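```bash
python3 -c "
from bench import env
print(env.close_job())"
```

```text
the job is handed in; nothing more can be done
None
```

I handed the job in at about 17 s, and no verdict came back: in the last picture the button stands out through the middle hole, the blue funnel sits upright in the ring, released, and the bottle appears not to have moved; I viewed 11 pictures, one over the limit of 10.

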